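# Load a printing stamp into the lamp dryer and latch its guard

## Task

Put the oblong printing stamp flat into the dryer's tray, then push the clear guard shut over it until its latch clicks and holds. Push the guard gently, only as hard as the latch needs, do not ram it against its end stop, and leave the other stamps and the ink jar alone.

Things in the scene. Friction and masses are not known exactly. Their poses are not given: they have to be found in the camera images.
- dryer: Grey metal lamp dryer, fixed on the table. Origin: at table height under the tray's centre. Its +y is the way the guard closes, +x the latch's side. Base: x -88 to +128, y -250 to +135, z 0 to 50 mm. A lamp housing 118 mm wide stands on it at y +73 to +123, up to z 125 mm, closing off the guard's far end. The latch hardware is at x +55 to +125, y -45 to +53, up to z 94 mm.
- tray (a point): Centre of the tray's floor on top of the dryer base, 50 mm above the table; axes as the dryer's. The tray is a shallow pocket 54 mm (x) by 92 mm (y) inside, within an aluminium lip 5 mm wide and 6 mm high. The stamp lies in it with its long side along y, either way round.
- guard (a joint): Travel of the guard along the dryer's +y, in m: 0 fully open; starts at 0 to 0.02 (its front edge then 110 to 90 mm short of the tray's centre); the latch catches at 0.161 to 0.179. The guard is a clear hood 108 mm wide, 125 long, 66 high, foot 52 mm above the table, open in front and below. About 2 N of friction; pushing it with more than 22 N is too hard. Nothing on it to grip.
- push_face (a point): Centre of the outer face of the guard's rear end plate (aluminium, upright, 108 mm wide, from 52 to 118 mm above the table); moves with the guard. Axes as the dryer's: push it along +y with the closed fingertips. There is free room behind it (-y).
- latch_place (a point): Nominal place of the latch on the base, 50 mm above the table, axes as the dryer's. The latch plate is bolted through slots: pawl, sprung buffer and stop lie up to 9 mm off along y, differently each time, which no pose here tells. The buffer pushes back over the last 12 mm before the catch (3 to 8 N); let go too early and it pushes the guard back. A hard end stop lies 2.5 mm past the catch.
- pawl (a joint): Retraction of the sprung brass latch pawl with its black end knob, in m along the dryer's +x: 0 fully out; the guard's lug lifts it to about 0.008, beginning some 24 mm before the catch; it snaps back to 0 behind the lug at the catch. The push on the guard peaks near 8 to 14 N before the snap, drops a little at it, and climbs steeply at the end stop.
- oblong: The oblong white plaster stamp with a black scroll pattern on top, 42 mm (own x) by 78 mm (own y) by 28 mm high, about 0.15 kg; lies on the table; origin at the centre of its underside.
- octagon: Bystander: eight-sided white plaster stamp with black flower, 76 mm across, 30 mm high; origin at the centre of its underside.
- triangle: Bystander: three-cornered white plaster stamp with black face, corners 45 mm from the centre, 28 mm high; origin at the centre of its underside.
- ink_jar: Bystander: round ink jar with black cap, 60 mm across, 75 mm high; origin at the centre of its underside.
Things that resemble listed ones, but are neither listed nor needed, are in the scene too. Leave any blue or yellow look-alike of the oblong alone.

How it is judged:
By the outcome, as a careful person would: the job done as asked, in the order asked, and still so for the second after the job is handed in, with the robot touching nothing.
It also fails if it takes over 72 s, if anything falls off the work surface, if the arm or the gripper's body presses on something with over 40 N, if the wrist force passes 120 N, or if a joint passes its speed limit or range.

## Robot

A 6-joint arm with a two-finger parallel gripper is mounted at the origin on the work surface. World frame = base frame: x ahead of the robot, y to its left, z up, the work surface at z = 0. Lengths are in mm, angles in rad, forces in N, time in s.
With the tool pointing down it reaches from about 350 to 775 mm from the base axis. Payload 7.3 kg.
Tool frame: the origin (TCP) lies midway between the tips of the shut fingers; the grasp point (between the pads) lies 19 mm behind it; x points along the fingers, y is the direction in which the jaws open and shut, and the axes are right-handed (so a half turn about x gives the same grasp; the last joint's range is limited). The gripper opens to 92 mm and grips with 3 to 60 N. Pads are 19 mm wide; open, the fingers measure 130 mm over their backs; the gripper's body (75 mm by 190 mm) begins 47 mm behind the grasp point.
Start: joints at [1.175, 0.342, 1.524, -0, 1.275, -0.146], TCP at [129.769, 508.729, 226.741] pointing down, gripper open.
Joint ranges: [-2.53, 2.53], [-0.77, 2.02], [0.04, 2.7], [-1, 4.14], [0.28, 2.66], [-3.11, 3.11]. Speed limits (rad/s): [2.57, 2.57, 3.14, 3.14, 3.14, 3.14].

## Interface

Orientations are given as [roll, pitch, yaw] about the fixed x, y, z axes, in that order (R = Rz(yaw) Ry(pitch) Rx(roll)).
In Python, from plant import bot gives the robot as it stands. The module is installed in compiled form; this text tells all that it offers.
- The arm moves only by the shell command python3 -m handwheel 'ROWS' [OPENING]. ROWS is JSON, a list that holds one entry, the list of rows, each a list of 4 numbers: the shift along the tool's x, y, z in cm, then the turn about the tool's x in rad. A call has 1 to 8 rows; each row shifts and turns the commanded pose from where the row before left it, along the tool's axes as they then stand; what a row does not reach is not made up. A row lasts 1/12 s, in which the tool goes at most 41.7 mm and 7.16 degrees, less where a joint would pass 70% of its speed; a pose out of reach is approached as far as the arm can. A call is refused whole if a number of a shift passes 4.17 or a number of a turn 0.125, either way. A call with a gripper value outside its range is refused whole. OPENING is the opening, from 0 (shut) to 1 (fully open), set as the call begins (- or left out, the last holds). The fingers move at their own pace and stop on an object; the grip force is fixed at half the most. Time passes only in rows, so rows that do not move let the fingers close. It gives the time, the measured TCP pose, the force and the opening at its end, in the units of the state.
- bot.get_obs(): the state, without advancing time (a new reading comes with each control period).
- bot.capture(name): name is "side" or "top" or "wrist"; returns (picture, depth): 420x560x3 uint8, red, green, blue; 420x560 float32, mm along the optical axis (not along the pixel's ray), 0 where there is no reading.
- bot.camera_model(name): a dict with "fx", "fy", "cx", "cy" (pixels), "position" and "rotation" of the camera in the world. Camera axes: x right, y down, z forward; pixel columns grow to the right and rows downward; lengths in mm; the calibration is good to about 2 mm. A picture is of the moment at which its call begins: read the wrist's pose just before it. camera_model takes no time and is no camera call; for the wrist camera it gives the pose at the moment of the call.
- bot.close_job(): hands the job in, once; it reports no verdict.
Trained networks look in the newest picture that a camera, given by its name, has taken for a name from the list of things; names that differ only in an ending like _2 or _b are one class to them, and where a whole thing is asked for, a point or a joint stands for the part that bears it (a point fixed in the world has none). Each returns a list of dicts, best first, with "conf" (0 to 1); they miss things now and then, are a little off and sometimes report something else, mostly with a low value. They report only what shows in the picture. A call takes as long as a camera call. They do not tell look-alikes from the thing itself.
- bot.find_in(camera, label): "bbox" ([left, top, width, height] in pixels, round what is visible of it).
- bot.spot_point(camera, label): "point" ([column, row] in pixels: a listed point, or the origin of a listed thing).
The state is a dict: "time": time; "joint_positions": joint angles; "dq": joint speeds; "tau": joint torques, N m; "tool_pos": TCP position; "tcp_rot": TCP orientation; "contact_force": force on the tool from outside, world axes, zero at the start; "moment": the same for the moment, N m; "grip_width": finger opening in mm.
Only numpy, scipy, OpenCV 4.12 (cv2) and the standard library are available. Lean on these libraries where they do the work, as an engineer would, in place of code of your own. Each camera call takes 0.05 s, during which the arm holds its last target.

## Working session

There is one attempt and no reset: what is moved stays moved. The work goes in short steps, Python scripts to look and compute and a shell command to move; the robot and the scene stay as the last step left them, time stands still between calls to the robot, and variables do not carry over. Pictures are saved under pics/ and viewed, and the job is handed in when it is done.

```bash
mkdir -p pics; ls; python3 - <<'E'
from plant import bot
import cv2, numpy as np
o=bot.get_obs(); print({k:np.round(v,3).tolist() for k,v in o.items()})
for n in("side","top"):
    p,d=bot.capture(n); cv2.imwrite(f"pics/{n}0.png",p[:,:,::-1]); np.save(f"pics/{n}0.npy",d)
    m=bot.camera_model(n); print(n,{k:np.round(v,3).tolist() for k,v in m.items()})
    for l in("oblong","tray","push_face","latch_place","dryer"):
        print(l,bot.spot_point(n,l)[:3])
E
```

```text
pics
{'time': 0.0, 'joint_positions': [1.175, 0.343, 1.525, -0.0, 1.275, -0.146], 'dq': [-0.001, 0.0, 0.001, -0.0, -0.002, 0.001], 'tau': [0.002, -43.125, -24.422, 0.072, 0.056, -0.0], 'tool_pos': [129.599, 508.339, 226.034], 'tcp_rot': [-1.716, 1.569, -1.965], 'contact_force': [0.595, 0.295, 0.606], 'moment': [0.017, -0.013, 0.015], 'grip_width': 91.679}
side {'fx': 431.364, 'fy': 431.364, 'cx': 283.654, 'cy': 202.176, 'position': [-156.885, -737.661, 800.484], 'rotation': [-2.144, 0.012, -0.749]}
oblong [{'point': [177.4, 194.7], 'conf': 0.78}, {'point': [224.7, 220.6], 'conf': 0.75}, {'point': [207.3, 170.2], 'conf': 0.69}]
tray [{'point': [292.5, 230.7], 'conf': 0.97}, {'point': [367.7, 324.2], 'conf': 0.57}]
push_face [{'point': [351.5, 250.4], 'conf': 0.87}]
latch_place [{'point': [310.8, 213.7], 'conf': 0.89}, {'point': [196.7, 207.5], 'conf': 0.73}]
dryer [{'point': [293.0, 241.1], 'conf': 0.64}]
top {'fx': 382.272, 'fy': 382.272, 'cx': 274.006, 'cy': 203.082, 'position': [332.694, 64.446, 1225.218], 'rotation': [-2.95, -0.007, -1.582]}
oblong [{'point': [180.3, 205.1], 'conf': 0.88}, {'point': [218.3, 230.2], 'conf': 0.87}, {'point': [130.1, 192.7], 'conf': 0.82}]
tray [{'point': [288.5, 202.4], 'conf': 0.82}]
push_face [{'point': [365.5, 204.4], 'conf': 0.96}, {'point': [289.5, 212.3], 'conf': 0.35}]
latch_place [{'point': [290.5, 177.4], 'conf': 0.91}]
dryer [{'point': [288.7, 212.7], 'conf': 0.92}, {'point': [181.0, 204.6], 'conf': 0.3}]
```

View pics/side0.png

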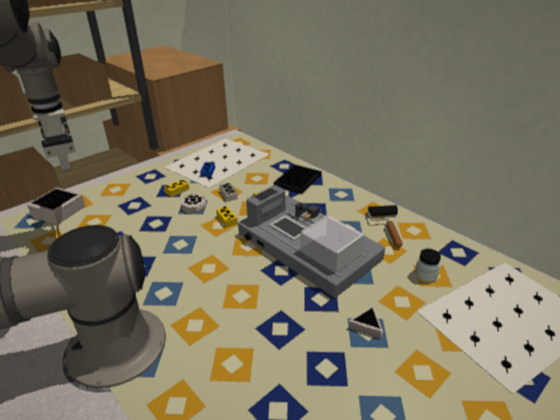

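View pics/top0.png

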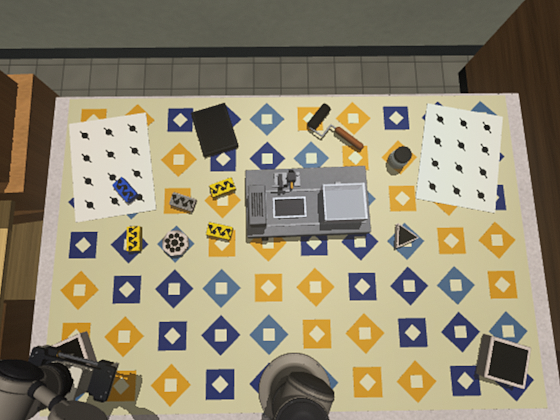

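```bash
cat > h.py <<'E'
import numpy as np, cv2
from scipy.spatial.transform import Rotation as R
from plant import bot
def cam(n):
    m=bot.camera_model(n); return m
def rot(m):
    r=np.array(m['rotation'],float)
    return r if r.shape==(3,3) else R.from_euler('xyz',r).as_matrix()
def onplane(m,px,z):
    px=np.atleast_2d(px).astype(float)
    d=np.c_[(px[:,0]-m['cx'])/m['fx'],(px[:,1]-m['cy'])/m['fy'],np.ones(len(px))]@rot(m).T
    p=np.array(m['position']); return p+d*((z-p[2])/d[:,2])[:,None]
def withdepth(m,px,D):
    px=np.atleast_2d(px); z=np.array([D[int(round(b)),int(round(a))] for a,b in px])
    d=np.c_[(px[:,0]-m['cx'])/m['fx'],(px[:,1]-m['cy'])/m['fy'],np.ones(len(px))]*z[:,None]
    return d@rot(m).T+np.array(m['position'])
def proj(m,P):
    c=(np.atleast_2d(P)-np.array(m['position']))@rot(m)
    return np.c_[c[:,0]/c[:,2]*m['fx']+m['cx'],c[:,1]/c[:,2]*m['fy']+m['cy']]
E
python3 - <<'E'
from h import *
p=cv2.imread('pics/top0.png'); m=cam('top'); D=np.load('pics/top0.npy')
c=p[150:260,110:400]; cv2.imwrite('pics/topz.png',cv2.resize(c,None,fx=2.75,fy=2.75,interpolation=cv2.INTER_CUBIC))
ms=cam('side');Ds=np.load('pics/side0.npy')
print(onplane(m,[[180.3,205.1]],0),onplane(m,[[288.5,202.4]],50),onplane(m,[[365.5,204.4]],85),onplane(m,[[290.5,177.4]],50),onplane(m,[[288.7,212.7]],0))
print('side',onplane(ms,[[292.5,230.7]],50),onplane(ms,[[351.5,250.4]],85),onplane(ms,[[310.8,213.7]],50),onplane(ms,[[228,192]],14))
print(withdepth(m,[[181,203],[288,207],[345,200],[365.,232]],D))
E
```

```text
[[566.42817044 358.10082493   0.        ]] [[562.01778532   7.98298932  50.        ]] [[ 546.59096755 -224.47609391   85.        ]] [[6.42791847e+02 1.09543309e-01 5.00000000e+01]] [[537.66470082   5.57359232   0.        ]]
side [[542.60057044 -10.06346498  50.        ]] [[ 561.06454889 -211.955484     85.        ]] [[643.83120087  13.90272765  50.        ]] [[570.6345134  344.47603483  14.        ]]
[[ 567.56620584  349.03194006   29.55567231]
 [ 546.29867223   10.09855504   55.93512616]
 [ 553.37637378 -155.21963775  122.46972867]
 [ 466.4210761  -226.95191131   49.48497125]]
```

View pics/topz.png

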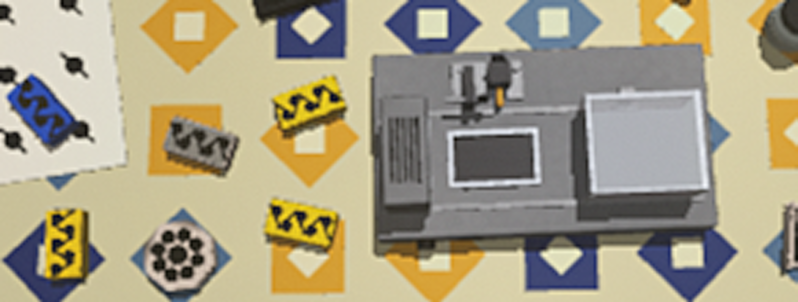

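```bash
python3 - <<'E'
from h import *
p=cv2.imread('pics/side0.png'); 
c=p[130:280,150:390]; cv2.imwrite('pics/sidez.png',cv2.resize(c,None,fx=3.3,fy=3.3,interpolation=cv2.INTER_CUBIC))
w,d=bot.capture('wrist'); cv2.imwrite('pics/w0.png',w[:,:,::-1])
m=cam('wrist'); print(m, bot.get_obs()['tool_pos'])
t=cv2.imread('pics/top0.png'); print(t[198:208,173:190].reshape(-1,3).max(0), t[232:252,165:186].reshape(-1,3).max(0))
for n in ('top','wrist'): print(bot.find_in(n,'oblong'))
E
```

```text
{'fx': 365.6636876940438, 'fy': 365.6636876940438, 'cx': 275.7493144259935, 'cy': 207.05274080243038, 'position': array([ 58.16594431, 525.68781243, 384.56260658]), 'rotation': array([ 2.86550251e+00, -2.79678228e-04,  1.32127900e+00])} [129.7616739  508.74172338 226.73900974]
[136 147 154] [193 207 225]
[{'bbox': [111.6, 178.5, 27.2, 24.5], 'conf': 0.83}, {'bbox': [208.3, 223.7, 28.2, 15.0], 'conf': 0.8}, {'bbox': [168.2, 197.0, 27.9, 16.0], 'conf': 0.74}, {'bbox': [209.9, 174.5, 25.3, 25.5], 'conf': 0.74}, {'bbox': [126.5, 224.4, 15.7, 26.6], 'conf': 0.69}]
[]
```

View pics/sidez.png

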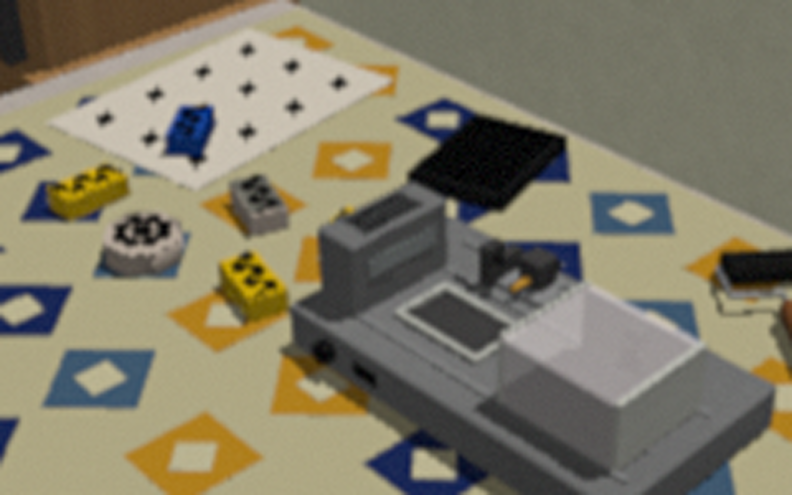

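View pics/w0.png

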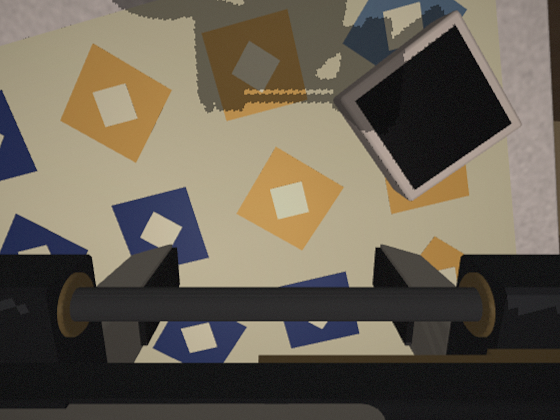

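```bash
cat >> h.py <<'E'
def pose():
    o=bot.get_obs(); return np.array(o['tool_pos']),R.from_euler('xyz',o['tcp_rot']).as_matrix(),o
def go(T,yaw=None):
    p,A,o=pose(); d=A.T@(np.array(T)-p)/10
    print('t',round(o['time'],2),'tcp',p.round(1),'x',A[:,0].round(3),'y',A[:,1].round(3),'F',np.round(o['contact_force'],1),'grip',round(o['grip_width'],1))
    print('shift tool cm',d.round(2))
E
python3 - <<'E'
from h import *
p,A,o=pose(); print(A.round(3))
# oblong corners from top using depth>15 & not coloured
m=cam('top'); D=np.load('pics/top0.npy')
yy,xx=np.mgrid[190:222,160:205]; px=np.c_[xx.ravel(),yy.ravel()]
P=withdepth(m,px,D); s=P[(P[:,2]>20)]
print(len(s), s[:,2].mean()); 
r=cv2.minAreaRect(s[:,:2].astype(np.float32)); print(r)
go([570-72,350,227])
E
```

```text
[[ 0.     0.247  0.969]
 [ 0.     0.969 -0.247]
 [-1.     0.     0.   ]]
330 47.76999658295882
((477.26898193359375, 213.4954071044922), (411.1194152832031, 58.7483024597168), 54.00546646118164)
t 0.75 tcp [129.8 508.7 226.7] x [ 0.  0. -1.] y [0.247 0.969 0.   ] F [ 0.  -0.7 -0.2] grip 91.9
shift tool cm [-3.00e-02 -6.28e+00  3.96e+01]
```

```bash
python3 - <<'E'
from h import *
go([610,345,227])
E
python3 -m handwheel '[[[0,-0.3,4,0],[0,-0.3,4,0],[0,-0.3,4,0],[0,-0.3,4,0],[0,-0.3,4,0],[0,-0.3,4,0],[0,-0.3,4,0],[0,-0.3,4,0]]]'
python3 -m handwheel '[[[0,-0.3,4,0],[0,-0.3,4,0],[0,-0.3,4,0],[0,-0.3,4,0],[0,-0.3,2,0],[0,0,0,0]]]'
```

```text
t 0.75 tcp [129.8 508.7 226.7] x [ 0.  0. -1.] y [0.247 0.969 0.   ] F [ 0.  -0.7 -0.2] grip 91.9
shift tool cm [-3.000e-02 -3.990e+00  5.058e+01]
time: 1.42
tool_pos: [435.7, 405.4, 226.8]
tcp_rot: [1.317, 1.57, 1.067]
contact_force: [0.3, 0.5, -0.1]
grip_width: 91.8
time: 1.92
tool_pos: [608.5, 344.1, 225.1]
tcp_rot: [-1.09, 1.57, -1.344]
contact_force: [0.5, 0.3, -1.0]
grip_width: 91.7
```

```bash
python3 - <<'E'
from h import *
w,d=bot.capture('wrist'); cv2.imwrite('pics/w1.png',w[:,:,::-1]); np.save('pics/w1.npy',d)
m=cam('wrist'); np.save('pics/w1m.npy',m,allow_pickle=True)
for b in bot.find_in('wrist','oblong'): print(b)
print(bot.spot_point('wrist','oblong'))
go([0,0,0])
E
```

```text
{'bbox': [123.1, 180.5, 84.7, 70.1], 'conf': 0.94}
{'bbox': [229.8, 115.7, 85.0, 54.3], 'conf': 0.83}
{'bbox': [73.5, 50.1, 95.5, 51.5], 'conf': 0.78}
{'bbox': [380.8, 0.9, 52.8, 24.0], 'conf': 0.69}
{'bbox': [417.7, 95.6, 96.0, 81.0], 'conf': 0.6}
[{'point': [456.9, 135.0], 'conf': 0.98}, {'point': [169.3, 212.9], 'conf': 0.95}, {'point': [273.7, 140.4], 'conf': 0.94}, {'point': [128.5, 79.3], 'conf': 0.77}]
t 2.07 tcp [603.9 347.6 226.3] x [-0.001  0.    -1.   ] y [ 0.247  0.969 -0.   ] F [ 0.2  0.5 -0.3] grip 91.8
shift tool cm [ 22.7 -48.6 -49.9]
```

View pics/w1.png

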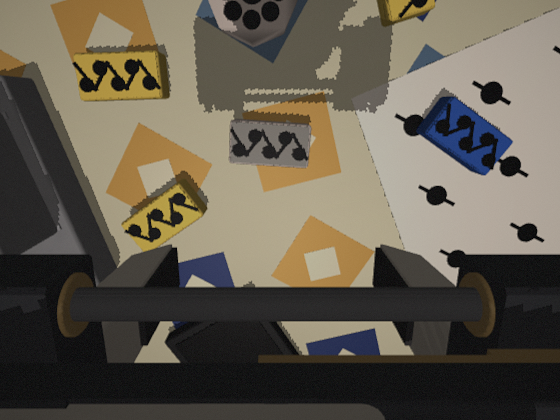

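```bash
python3 - <<'E'
from h import *
m=np.load('pics/w1m.npy',allow_pickle=True).item(); D=np.load('pics/w1.npy')
yy,xx=np.mgrid[100:180,215:325]; px=np.c_[xx.ravel(),yy.ravel()]
P=withdepth(m,px,D); k=(P[:,2]>23)&(P[:,2]<33); s=P[k]
print(k.sum(),s[:,2].mean(),px[k].min(0),px[k].max(0))
r=cv2.minAreaRect(s[:,:2].astype(np.float32)); print(r)
b=cv2.boxPoints(r); print(b, proj(m,np.c_[b,[28]*4]).round())
c=s[:,:2].mean(0); u,S,V=np.linalg.svd(s[:,:2]-c,full_matrices=False); print('mean',c,'axis',V[0],'ang',np.degrees(np.arctan2(V[0,1],V[0,0])))
E
```

```text
3489 29.070967913766157 [229 120] [310 168]
((569.8306274414062, 346.96160888671875), (78.17418670654297, 42.12252426147461), 71.60520935058594)
[[537.5111  316.51782]
 [577.4813  303.22552]
 [602.15015 377.4054 ]
 [562.17993 390.6977 ]] [[229. 119.]
 [228. 164.]
 [307. 169.]
 [311. 125.]]
mean [569.01843417 347.18530262] axis [0.31294217 0.94977218] ang 71.7633707338806
```

```bash
python3 - <<'E'
from h import *
m=cam('top'); D=np.load('pics/top0.npy')
yy,xx=np.mgrid[155:255,235:385]; px=np.c_[xx.ravel(),yy.ravel()]
P=withdepth(m,px,D); k=(P[:,2]>40); s=P[k]
img=np.zeros((420,560),np.uint8); img[px[k][:,1],px[k][:,0]]=255
n,l,st,_=cv2.connectedComponentsWithStats(img); i=1+np.argmax(st[1:,4]); kk=l[px[:,1],px[:,0]]==i
s=P[kk]; 
r=cv2.minAreaRect(s[:,:2].astype(np.float32)); print(kk.sum(),r); print(cv2.boxPoints(r))
print('base z',np.median(s[:,2]))
print(bot.get_obs()['joint_positions'])
# camera side likewise
m=cam('side'); D=np.load('pics/side0.npy')
yy,xx=np.mgrid[160:310,220:400]; px=np.c_[xx.ravel(),yy.ravel()]
P=withdepth(m,px,D); k=(P[:,2]>47)&(P[:,2]<53); s=P[k]
r=cv2.minAreaRect(s[:,:2].astype(np.float32)); print(k.sum(),r); print(cv2.boxPoints(r))
E
```

```text
8254 ((505.4417724609375, -53.426300048828125), (338.5557556152344, 385.30548095703125), 1.651952862739563)
[[ 330.68045  134.26642]
 [ 341.78806 -250.8789 ]
 [ 680.2031  -241.11902]
 [ 669.09546  144.0263 ]]
base z 53.34180512847843
[ 4.12144054e-01  6.77945012e-01  9.62428973e-01  5.60094526e-04
  1.50233890e+00 -9.08944665e-01]
2616 ((563.387939453125, -51.68211364746094), (216.3624267578125, 384.4479675292969), 1.8006647825241089)
[[ 449.22003  137.04764]
 [ 461.30023 -247.21048]
 [ 677.55585 -240.41187]
 [ 665.47565  143.84625]]
```

```bash

python3 -m handwheel '[[[0,0,0,0.12],[0,0,0,0.12],[0,0,0,0.12],[0,0,0,0.12],[0,0,0,0.12],[0,0,0,0.12],[0,0,0,0.12],[0,0,0,0.12]]]' 1
python3 -m handwheel '[[[0,0,0,0.12],[0,0,0,0.12],[0,0,0,0.12],[0,0,0,0.12],[0,0,0,0.12],[0,0,0,0.08],[0,0,0,0],[0,0,0,0]]]'
python3 - <<'E'
from h import *
go([569.8,347,80])
p,A,o=pose(); print(np.degrees(np.arctan2(A[1,1],A[0,1])), o['joint_positions'])
E
```

```text
time: 2.73
tool_pos: [602.8, 348.8, 227.5]
tcp_rot: [2.65, 1.57, 1.436]
contact_force: [0.3, -0.3, -0.2]
grip_width: 91.6
time: 3.4
tool_pos: [603.4, 348.4, 227.3]
tcp_rot: [2.938, 1.57, 1.053]
contact_force: [0.4, 1.1, -0.4]
grip_width: 91.9
t 3.4 tcp [603.4 348.4 227.3] x [ 0.  0. -1.] y [ 0.951 -0.309  0.   ] F [ 0.4  1.1 -0.4] grip 91.9
shift tool cm [14.73 -3.15  1.18]
-18.025484351827682 [4.13658066e-01 6.76394374e-01 9.62520644e-01 2.82778989e-04
 1.50229789e+00 7.28242794e-01]
```

```bash

python3 -m handwheel '[[[2.95,-0.63,0.24,0],[2.95,-0.63,0.24,0],[2.95,-0.63,0.24,0],[2.95,-0.63,0.24,0],[2.95,-0.63,0.24,0.006],[0,0,0,0],[0,0,0,0]]]'
python3 - <<'E'
from h import *
w,d=bot.capture('wrist'); cv2.imwrite('pics/w2.png',w[:,:,::-1])
p,A,o=pose(); m=cam('wrist'); 
q=proj(m,np.c_[[[537.5,316.5],[577.5,303.2],[602.1,377.4],[562.2,390.7]],[28]*4]); print(q.round())
go([569.8,347,10])
E
```

```text
time: 3.98
tool_pos: [569.7, 346.0, 78.6]
tcp_rot: [-0.858, 1.568, -2.751]
contact_force: [0.4, 0.3, 1.0]
grip_width: 92.3
[[240. 285.]
 [306. 285.]
 [309. 163.]
 [236. 163.]]
t 4.03 tcp [571.5 346.5  80.7] x [ 0.001  0.001 -1.   ] y [ 0.948 -0.317  0.001] F [ 0.1 -0.2  0.9] grip 91.3
shift tool cm [ 7.07 -0.18  0.01]
```

View pics/w2.png

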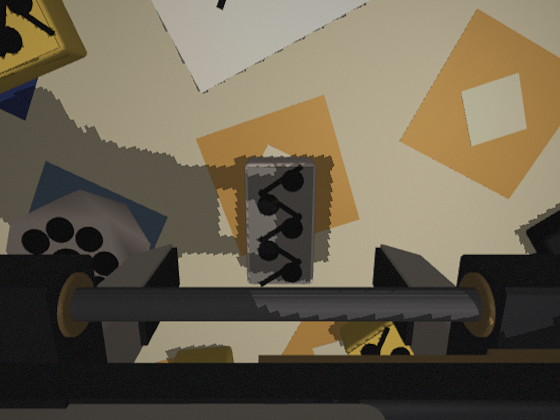

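```bash

python3 -m handwheel '[[[2.0,0,0,0],[2.0,0,0,0],[1.5,0,0,0],[1.0,0,0,0],[0.5,0,0,0],[0,0,0,0],[0,0,0,0]]]'
python3 - <<'E'
from h import *
go([569.8,347,10])
E
```

```text
time: 4.62
tool_pos: [571.9, 346.3, 10.7]
tcp_rot: [2.352, 1.568, 0.456]
contact_force: [-0.9, 0.2, 1.2]
grip_width: 91.6
t 4.62 tcp [571.9 346.3  10.7] x [ 0.002  0.001 -1.   ] y [ 0.948 -0.319  0.002] F [-0.9  0.2  1.2] grip 91.6
shift tool cm [ 0.07 -0.22 -0.  ]
```

```bash

python3 -m handwheel '[[[0,0,0,0],[0,0,0,0],[0,0,0,0],[0,0,0,0],[0,0,0,0],[0,0,0,0],[0,0,0,0],[0,0,0,0]]]' 0
python3 -m handwheel '[[[0,0,0,0],[0,0,0,0],[0,0,0,0],[0,0,0,0]]]'
python3 -m handwheel '[[[-0.5,0,0,0],[-1,0,0,0],[-2,0,0,0],[-3,0,0,0],[-3,0,0,0],[-3,0,0,0],[-2,0,0,0],[-1,0,0,0]]]'
python3 - <<'E'
from h import *
w,d=bot.capture('wrist'); cv2.imwrite('pics/w3.png',w[:,:,::-1])
go([541.6,5.2,160])
p,A,o=pose(); print(np.degrees(np.arctan2(A[1,1],A[0,1])), o['joint_positions'])
E
```

```text
time: 5.28
tool_pos: [571.0, 345.8, 9.2]
tcp_rot: [2.267, 1.571, 0.371]
contact_force: [2.0, 0.5, 0.4]
grip_width: 43.0
time: 5.62
tool_pos: [571.0, 345.8, 9.2]
tcp_rot: [2.252, 1.571, 0.356]
contact_force: [0.3, -0.9, -0.4]
grip_width: 41.8
time: 6.28
tool_pos: [572.1, 346.5, 169.0]
tcp_rot: [2.353, 1.564, 0.457]
contact_force: [-0.1, 0.5, -2.2]
grip_width: 41.8
t 6.33 tcp [572.3 346.6 169.3] x [ 0.006  0.003 -1.   ] y [ 0.948 -0.319  0.005] F [ 0.6  0.8 -0.2] grip 41.6
shift tool cm [ 0.81  7.98 33.34]
-18.617287705688064 [4.30016832e-01 6.49238797e-01 1.17077133e+00 1.07449313e-04
 1.31446109e+00 7.54910253e-01]
```

View pics/w3.png

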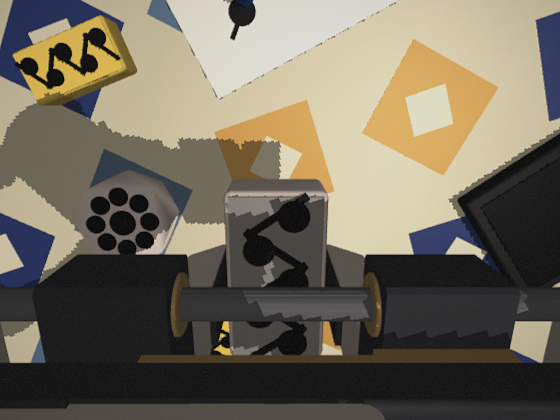

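```bash

python3 -m handwheel '[[[-1.5,0,0,-0.089],[-1.5,0,0,-0.089],[-1.5,0,0,-0.089],[-1.5,0,0,-0.089],[0,-0.34,3.5,0],[0,-0.34,3.5,0],[0,-0.34,3.5,0],[0,-0.34,3.5,0]]]'
python3 -m handwheel '[[[0,-0.34,3.5,0],[0,-0.34,3.5,0],[0,-0.34,3.5,0],[0,-0.34,3.5,0],[0,-0.34,3.5,0],[0,-0.34,3.5,0],[0,-0.34,3.0,0],[0,-0.34,1.5,0]]]'
python3 -m handwheel '[[[0,0,2,0],[0,0,0,0],[0,0,0,0],[0,0,0,0]]]'
python3 - <<'E'
from h import *
w,d=bot.capture('wrist'); cv2.imwrite('pics/w4.png',w[:,:,::-1]); np.save('pics/w4.npy',d)
m=cam('wrist'); np.save('pics/w4m.npy',m,allow_pickle=True)
for l in ('tray','latch_place','dryer'): print(l,[(q,onplane(m,[q['point']],50 if l!='dryer' else 0).round(1)) for q in bot.spot_point('wrist',l)])
c,s=np.cos(.0314),np.sin(.0314); Rz=np.array([[c,-s],[s,c]])
q=np.array([[-27,-46],[27,-46],[27,46],[-27,46]])
W=q@Rz.T+[541.6,5.2]; print(proj(m,np.c_[W,[56]*4]).round())
go([541.6,5.2,160])
p,A,o=pose(); print(np.degrees(np.arctan2(A[1,1],A[0,1])))
E
```

```text
time: 7.0
tool_pos: [560.5, 204.1, 222.7]
tcp_rot: [-1.371, 1.568, -2.91]
contact_force: [0.3, -0.5, -1.4]
grip_width: 41.5
time: 7.67
tool_pos: [541.4, -53.6, 222.9]
tcp_rot: [-1.395, 1.568, -2.937]
contact_force: [1.5, 0.3, -1.0]
grip_width: 41.3
time: 8.0
tool_pos: [542.6, -69.6, 223.4]
tcp_rot: [-2.179, 1.569, 2.564]
contact_force: [0.6, 0.4, -2.5]
grip_width: 41.9
tray [({'point': [279.2, 100.5], 'conf': 0.57}, array([[542.7,   5.7,  50. ]]))]
latch_place [({'point': [385.8, 111.3], 'conf': 0.88}, array([[ 6.364e+02, -5.000e-01,  5.000e+01]]))]
dryer [({'point': [277.6, 105.7], 'conf': 0.61}, array([[541.6,   1. ,   0. ]]))]
[[247. 155.]
 [308. 155.]
 [311.  43.]
 [245.  43.]]
t 8.2 tcp [543.  -69.3 224. ] x [-0.  0. -1.] y [ 0.999  0.032 -0.   ] F [-0.5  1.3 -1.2] grip 42.0
shift tool cm [ 6.41  0.1  -7.44]
1.8559089991039615
```

View pics/w4.png

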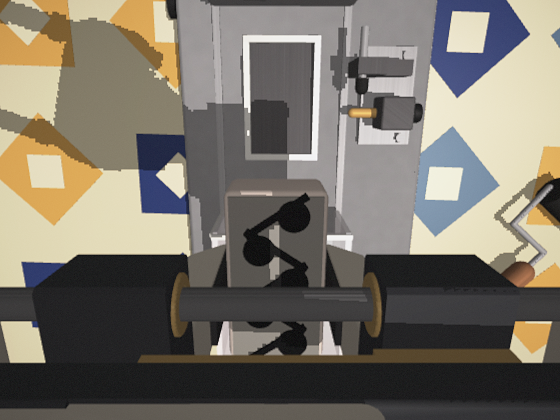

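```bash
python3 - <<'E'
from h import *
p,A,o=pose(); m=np.load('pics/w4m.npy',allow_pickle=True).item(); 
q=np.array([[-18,y,z] for z in(-39,-10,10) for y in(-21,21)],float)
print(proj(m,q@A.T+p).round(1)); print('cam in tool',A.T@(m['position']-p))
im=cv2.imread('pics/w4.png').astype(int); g=im.sum(2)
for r in (60,80,95): print(r,g[r,236:330].tolist())
print([g[r,300] for r in range(30,60)],[g[r,300] for r in range(140,165)])
D=np.load('pics/w4.npy'); yy,xx=np.mgrid[20:172,215:340]; P=withdepth(m,np.c_[xx.ravel(),yy.ravel()],D)
k=(P[:,2]>53.5)&(P[:,2]<60)&(abs(P[:,1]-5)<65)&(abs(P[:,0]-542)<45); r=cv2.minAreaRect(P[k][:,:2].astype(np.float32)); print(k.sum(),r)
c=cv2.imread('pics/w4.png')[20:260,180:380]; cv2.imwrite('pics/w4z.png',cv2.resize(c,None,fx=2.5,fy=2.5,interpolation=cv2.INTER_CUBIC))
E
```

```text
[[223.8 191.7]
 [331.1 191.7]
 [226.6 260. ]
 [328.2 260. ]
 [228.3 303.1]
 [326.4 303.2]]
cam in tool [-157.41507812   -0.51787473  -72.15191603]
60 [483, 481, 478, 490, 332, 264, 241, 683, 724, 718, 717, 721, 736, 558, 312, 272, 271, 277, 284, 286, 277, 281, 272, 279, 283, 281, 277, 286, 283, 279, 284, 285, 283, 282, 278, 277, 285, 278, 284, 285, 280, 280, 281, 280, 288, 289, 284, 283, 297, 287, 286, 285, 290, 284, 278, 276, 285, 284, 290, 289, 280, 287, 287, 293, 283, 288, 296, 297, 284, 286, 291, 291, 292, 287, 303, 204, 156, 172, 623, 727, 724, 721, 723, 732, 622, 461, 443, 450, 446, 445, 446, 452, 450, 465]
80 [469, 477, 474, 475, 483, 329, 245, 484, 717, 724, 720, 721, 729, 656, 380, 270, 276, 278, 287, 285, 282, 289, 278, 286, 285, 283, 283, 292, 290, 287, 289, 284, 286, 288, 284, 284, 282, 283, 285, 293, 287, 283, 287, 283, 287, 287, 290, 287, 296, 286, 292, 292, 285, 289, 288, 285, 296, 287, 293, 291, 288, 290, 301, 297, 292, 301, 303, 298, 290, 293, 302, 295, 292, 301, 207, 165, 146, 490, 729, 729, 724, 724, 731, 677, 495, 447, 449, 451, 451, 450, 450, 452, 453, 452]
95 [4
[... 695 characters left out ...]
np.int64(287), np.int64(282), np.int64(283), np.int64(284), np.int64(285), np.int64(286), np.int64(287), np.int64(286), np.int64(284), np.int64(283), np.int64(283), np.int64(286), np.int64(282), np.int64(278), np.int64(289)] [np.int64(310), np.int64(312), np.int64(305), np.int64(309), np.int64(309), np.int64(309), np.int64(310), np.int64(309), np.int64(311), np.int64(311), np.int64(308), np.int64(310), np.int64(310), np.int64(262), np.int64(622), np.int64(742), np.int64(728), np.int64(726), np.int64(730), np.int64(712), np.int64(572), np.int64(453), np.int64(463), np.int64(471), np.int64(471)]
2352 ((544.078125, 5.515056610107422), (64.11312866210938, 102.14833068847656), 1.6306040287017822)
```

View pics/w4z.png

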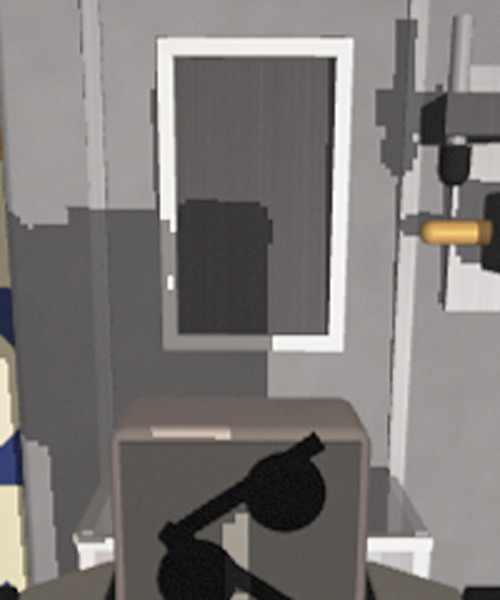

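```bash

python3 -m handwheel '[[[0,0.1,-2.5,0],[0,0.1,-2.5,0],[0,0.09,-2.53,0],[3,0,0,0],[3,0,0,0],[3,0,0,0],[1.9,0,0,0],[0,0,0,0]]]'
python3 -m handwheel '[[[0,0,0,0],[0,0,0,0]]]'
python3 - <<'E'
from h import *
for n in('side','top','wrist'):
    w,d=bot.capture(n); cv2.imwrite(f'pics/{n}5.png',w[:,:,::-1]); np.save(f'pics/{n}5.npy',d)
im=cv2.imread('pics/side5.png')[150:310,220:400]; cv2.imwrite('pics/side5z.png',cv2.resize(im,None,fx=3.5,fy=3.5,interpolation=cv2.INTER_CUBIC))
go([543.5,6,60])
p,A,o=pose(); print(np.degrees(np.arctan2(A[1,1],A[0,1])))
E
```

```text
time: 8.87
tool_pos: [540.8, 6.2, 111.2]
tcp_rot: [-1.744, 1.563, 3.0]
contact_force: [-0.1, -0.5, -1.0]
grip_width: 41.7
time: 9.03
tool_pos: [544.6, 5.3, 116.7]
tcp_rot: [1.459, 1.568, -0.08]
contact_force: [0.2, -0.8, -1.2]
grip_width: 42.0
t 9.18 tcp [544.6   5.1 116.9] x [ 0.003 -0.    -1.   ] y [1.    0.031 0.003] F [ 0.   0.3 -1.6] grip 41.8
shift tool cm [ 5.69 -0.13 -0.1 ]
1.7812000249341595
```

View pics/side5z.png

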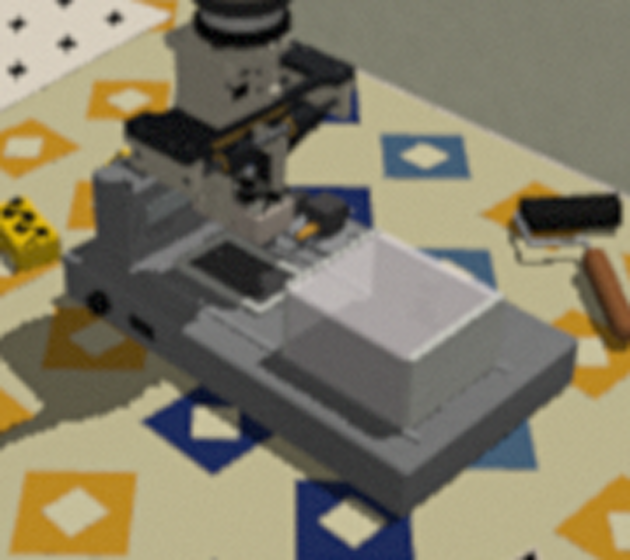

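View pics/wrist5.png

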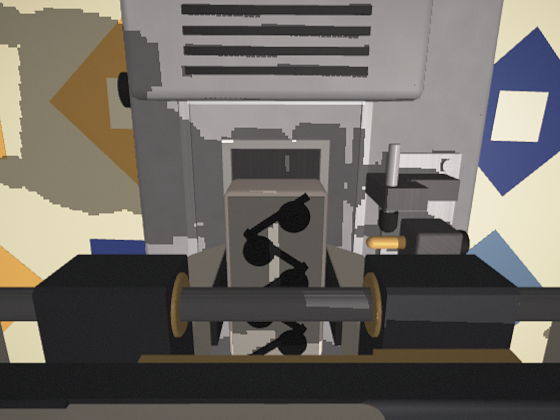

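```bash

python3 -m handwheel '[[[1.5,0,0,0],[1.5,0,0,0],[1,0,0,0],[0,0,0,0],[0,0,0,0],[0,0,0,0]]]'
python3 - <<'E'
from h import *
w,d=bot.capture('wrist'); cv2.imwrite('pics/w6.png',w[:,:,::-1]);m=cam('wrist')
go([543.5,6,60])
p,A,o=pose()
print(proj(m,np.array([[-18,0,-39],[9.5,0,-39]])@A.T+p))
g=w.astype(int).sum(2); print([int(v) for v in g[120:205,250]])
print([onplane(m,[[277,r]],56).round(1).tolist() for r in (130,140,150,160,170)])
E
```

```text
time: 9.68
tool_pos: [544.2, 5.0, 76.1]
tcp_rot: [1.48, 1.569, -0.059]
contact_force: [0.1, 0.3, -1.8]
grip_width: 41.5
t 9.73 tcp [544.3   5.   76.2] x [ 0.002 -0.    -1.   ] y [1.    0.031 0.002] F [-0.1  0.2 -1.2] grip 41.7
shift tool cm [ 1.62 -0.08 -0.1 ]
[[276.87779403 191.5742165 ]
 [276.70675251 177.86753503]]
[520, 523, 521, 521, 518, 517, 524, 523, 515, 518, 520, 520, 521, 520, 520, 520, 522, 523, 514, 517, 517, 523, 515, 520, 529, 441, 296, 397, 538, 721, 754, 749, 749, 749, 749, 749, 752, 764, 720, 140, 178, 179, 184, 182, 184, 183, 182, 181, 177, 174, 180, 181, 178, 190, 180, 182, 181, 174, 217, 287, 326, 327, 325, 328, 331, 336, 329, 329, 334, 335, 391, 493, 491, 420, 434, 415, 329, 252, 286, 285, 290, 284, 290, 285, 285]
[[[542.6, 65.1, 56.0]], [[542.8, 60.4, 56.0]], [[542.9, 55.6, 56.0]], [[543.1, 50.8, 56.0]], [[543.2, 45.8, 56.0]]]
```

View pics/w6.png

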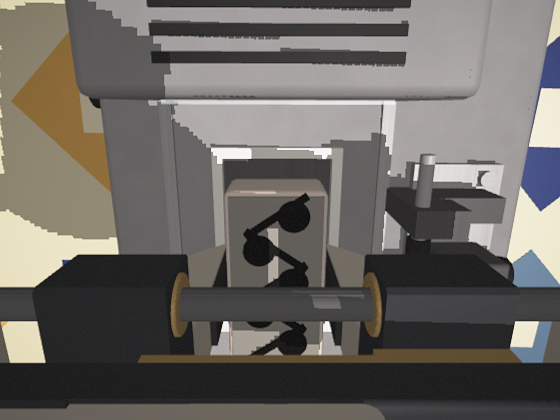

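```bash

python3 -m handwheel '[[[0.5,0,0,0],[0.4,0,0,0],[0.3,0,0,0],[0.2,0,0,0],[0.1,0,0,0],[0,0,0,0],[0,0,0,0]]]'
python3 - <<'E'
from h import *
go([544,5.2,60])
E
```

```text
time: 10.32
tool_pos: [543.6, 5.1, 60.2]
tcp_rot: [-2.916, 1.571, 1.827]
contact_force: [-0.2, -0.1, -2.7]
grip_width: 41.9
t 10.32 tcp [543.6   5.1  60.2] x [-0.  0. -1.] y [ 1.     0.031 -0.   ] F [-0.2 -0.1 -2.7] grip 41.9
shift tool cm [ 0.02  0.04 -0.01]
```

```bash

python3 -m handwheel '[[[0.08,0,0,0],[0,0,0,0],[0,0,0,0]]]'
python3 -c "
from h import *
go([544,5.2,60])"
```

```text
time: 10.57
tool_pos: [543.6, 5.1, 59.5]
tcp_rot: [1.871, 1.571, 0.331]
contact_force: [0.2, 0.3, -0.7]
grip_width: 41.8
t 10.57 tcp [543.6   5.1  59.5] x [ 0.  0. -1.] y [1.    0.031 0.   ] F [ 0.2  0.3 -0.7] grip 41.8
shift tool cm [-0.05  0.04 -0.01]
```

```bash

python3 -m handwheel '[[[0.03,0,0,0],[0,0,0,0],[0,0,0,0]]]'
python3 -m handwheel '[[[0,0,0,0],[0,0,0,0],[0,0,0,0],[0,0,0,0],[0,0,0,0],[0,0,0,0]]]' 0.62
python3 -m handwheel '[[[-0.5,0,0,0],[-1,0,0,0],[-2,0,0,0],[-3,0,0,0],[-3,0,0,0],[-3,0,0,0],[-2,0,0,0],[0,0,0,0]]]'
python3 - <<'E'
from h import *
for n in('side','top','wrist'):
    w,d=bot.capture(n); cv2.imwrite(f'pics/{n}7.png',w[:,:,::-1]); np.save(f'pics/{n}7.npy',d)
m=cam('wrist'); np.save('pics/w7m.npy',m,allow_pickle=True)
im=cv2.imread('pics/side7.png')[150:310,220:400]; cv2.imwrite('pics/side7z.png',cv2.resize(im,None,fx=3.5,fy=3.5,interpolation=cv2.INTER_CUBIC))
go([543.5,6,60])
E
```

```text
time: 10.82
tool_pos: [543.7, 5.1, 59.2]
tcp_rot: [1.66, 1.571, 0.121]
contact_force: [-0.5, -0.5, -1.2]
grip_width: 41.7
time: 11.32
tool_pos: [543.6, 5.1, 59.2]
tcp_rot: [1.916, 1.571, 0.376]
contact_force: [-0.3, 0.3, -0.3]
grip_width: 57.1
time: 11.98
tool_pos: [545.9, 4.9, 210.0]
tcp_rot: [1.422, 1.561, -0.117]
contact_force: [-0.1, 0.1, 0.8]
grip_width: 56.9
t 12.13 tcp [543.1   5.2 204. ] x [-0.  0. -1.] y [ 1.     0.031 -0.   ] F [-0.7  0.1 -0.7] grip 57.0
shift tool cm [14.4   0.04 -0.08]
```

View pics/wrist7.png

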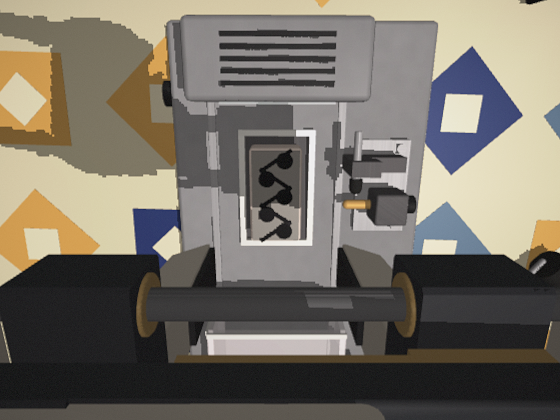

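View pics/side7z.png

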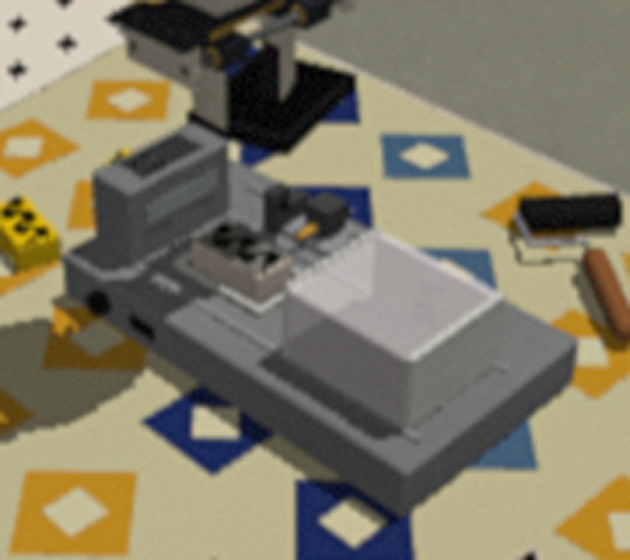

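```bash
python3 - <<'E'
from h import *
th=np.radians(1.7); Rz=np.array([[np.cos(th),-np.sin(th)],[np.sin(th),np.cos(th)]]); O=np.array([543.3,5.4])
m=np.load('pics/w7m.npy',allow_pickle=True).item(); D=np.load('pics/wrist7.npy')
yy,xx=np.mgrid[130:250,235:320]; P=withdepth(m,np.c_[xx.ravel(),yy.ravel()],D); L=(P[:,:2]-O)@Rz
k=(P[:,2]>70)&(P[:,2]<85); r=cv2.minAreaRect(L[k].astype(np.float32)); print('stamp',k.sum(),r,P[k][:,2].mean(),P[k][:,2].std())
c=np.polyfit(L[k][:,0],P[k][:,2],1),np.polyfit(L[k][:,1],P[k][:,2],1);print(c)
for n in('top','side'):
    m=cam(n); D=np.load(f'pics/{n}7.npy')
    yy,xx=np.mgrid[160:300,220:400]; px=np.c_[xx.ravel(),yy.ravel()]; P=withdepth(m,px,D); L=(P[:,:2]-O)@Rz
    k=(P[:,2]>112)&(P[:,2]<124)&(L[:,1]<-50)&(L[:,1]>-300)&(abs(L[:,0])<90); r=cv2.minAreaRect(L[k].astype(np.float32)); print(n,k.sum(),r,P[k][:,2].mean(),L[k].min(0),L[k].max(0),np.percentile(L[k],[2,98],axis=0))
    print(bot.spot_point(n,'push_face'))
E
```

```text
stamp 4814 ((-1.3014755249023438, 0.4710731506347656), (42.06264114379883, 77.24468994140625), 0.12804433703422546) 77.42903094593862 1.28901800781882
(array([2.28004687e-05, 7.74290609e+01]), array([-7.70554480e-03,  7.74478887e+01]))
top 1180 ((1.9959068298339844, -173.22215270996094), (102.87422180175781, 108.69550323486328), 89.92770385742188) 119.58972135448894 [ -52.37932453 -224.70448439] [  56.30412788 -121.76913935] [[ -50.83804225 -221.49188489]
 [  53.43371058 -126.6260995 ]]
[{'point': [365.0, 205.1], 'conf': 0.71}, {'point': [177.9, 241.3], 'conf': 0.32}]
side 1294 ((-0.24132156372070312, -159.912109375), (128.13218688964844, 112.38541412353516), 89.9886474609375) 116.84391325540155 [ -56.44263189 -223.9777347 ] [ 55.94967191 -95.85015221] [[ -54.64207621 -222.07627143]
 [  52.05588585  -99.58104733]]
[{'point': [354.5, 254.2], 'conf': 0.89}]
```

```bash

python3 -m handwheel '[[[0,0,3,0],[0,0,3.5,0],[0,0,3.5,0],[0,0,3.5,0],[0,0,3.5,0],[0,0,3.5,0],[0,0,3.5,0],[0,0,3,0]]]' 0
python3 -m handwheel '[[[0,0,0,0],[3,0,0,0],[3,0,0,0],[3,0,0,0],[2.0,0,0,0],[0.9,0,0,0],[0,0,0,0],[0,0,0,0]]]'
cat >> h.py <<'E'
th=np.radians(1.7); Rz=np.array([[np.cos(th),-np.sin(th)],[np.sin(th),np.cos(th)]]); O=np.array([543.3,5.4])
def st():
    p,A,o=pose(); print('dryer xy',((p[:2]-O)@Rz).round(1),'z',p[2].round(1),'F',(np.array(o['contact_force'])[:2]@Rz).round(1),'yaw',np.degrees(np.arctan2(A[1,1],A[0,1])).round(2),'grip',o['grip_width'],'t',o['time'])
E
python3 - <<'E'
from h import *
st()
w,d=bot.capture('side'); cv2.imwrite('pics/s8.png',cv2.resize(w[150:310,240:440,::-1],None,fx=3.5,fy=3.5,interpolation=cv2.INTER_CUBIC))
w,d=bot.capture('wrist'); cv2.imwrite('pics/w8.png',w[:,:,::-1])
E
```

```text
time: 12.9
tool_pos: [551.1, -266.8, 202.5]
tcp_rot: [-2.106, 1.568, 2.637]
contact_force: [0.3, 0.5, 0.1]
grip_width: 8.3
time: 13.57
tool_pos: [552.1, -264.5, 85.1]
tcp_rot: [-2.345, 1.57, 2.398]
contact_force: [0.2, 0.4, 0.8]
grip_width: -0.1
dryer xy [   0.8 -270. ] z 85.1 F [0.2 0.4] yaw 1.79 grip -0.050121053116881364 t 13.5667
```

View pics/s8.png

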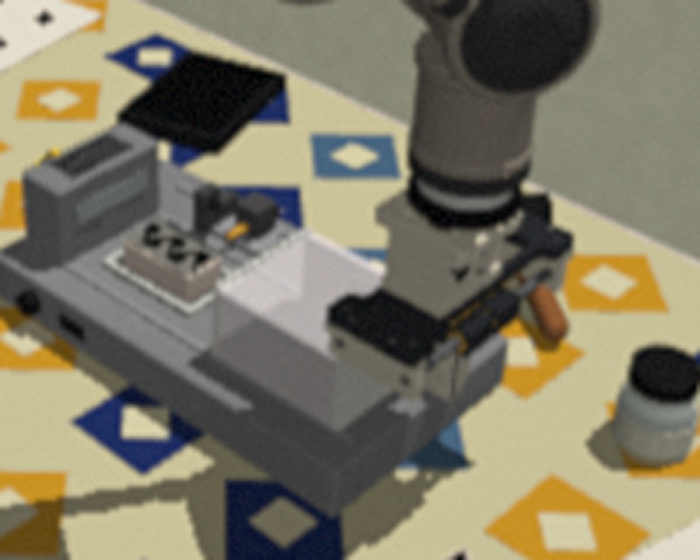

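View pics/w8.png

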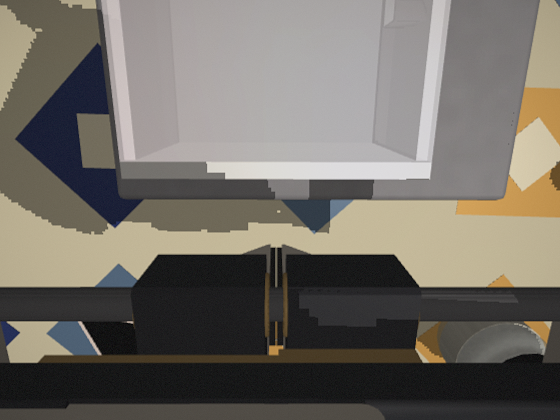

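```bash

python3 -m handwheel '[[[0,0,-1.0,0],[0,0,-1.0,0],[0,0,-0.6,0],[0,0,-0.4,0],[0,0,-0.2,0],[0,0,-0.2,0],[0,0,0,0]]]'
python3 -c "
from h import *
st()"
python3 -m handwheel '[[[0,0,-0.2,0],[0,0,-0.2,0],[0,0,-0.2,0]]]'
python3 -c "
from h import *
st()"
```

```text
time: 14.25
tool_pos: [551.0, -230.4, 85.2]
tcp_rot: [1.882, 1.571, 0.342]
contact_force: [-0.4, 0.4, 0.2]
grip_width: 0.9
dryer xy [   0.7 -235.9] z 85.2 F [-0.4  0.4] yaw 1.8 grip 0.9150005552274696 t 14.25
time: 14.5
tool_pos: [550.7, -225.3, 85.1]
tcp_rot: [0.369, 1.57, -1.171]
contact_force: [-0.3, -2.1, -0.2]
grip_width: 0.7
dryer xy [   0.6 -230.8] z 85.1 F [-0.3 -2.1] yaw 1.75 grip 0.6939252515407311 t 14.5
```

```bash

python3 -m handwheel '[[[0,0,-0.3,0],[0,0,-0.4,0],[0,0,-0.5,0],[0,0,-0.5,0],[0,0,-0.5,0],[0,0,-0.5,0],[0,0,-0.5,0],[0,0,-0.5,0]]]'
python3 -m handwheel '[[[0,0,-0.5,0],[0,0,-0.5,0],[0,0,-0.5,0],[0,0,-0.5,0],[0,0,-0.5,0],[0,0,-0.5,0],[0,0,-0.5,0],[0,0,-0.5,0]]]'
python3 -m handwheel '[[[0,0,-0.5,0],[0,0,-0.5,0],[0,0,-0.5,0],[0,0,-0.5,0],[0,0,-0.4,0],[0,0,-0.3,0],[0,0,-0.2,0]]]'
python3 -c "
from h import *
st()"
```

```text
time: 15.17
tool_pos: [549.6, -187.2, 85.1]
tcp_rot: [1.75, 1.571, 0.211]
contact_force: [1.2, -3.0, -1.3]
grip_width: 0.6
time: 15.83
tool_pos: [548.4, -147.3, 85.2]
tcp_rot: [1.53, 1.57, -0.01]
contact_force: [1.4, -2.1, -0.7]
grip_width: 0.1
time: 16.42
tool_pos: [547.4, -118.4, 85.2]
tcp_rot: [3.054, 1.571, 1.514]
contact_force: [1.5, -2.0, 0.6]
grip_width: 0.4
dryer xy [   0.4 -123.8] z 85.2 F [ 1.5 -2. ] yaw 1.79 grip 0.4305897972850392 t 16.4167
```

```bash

python3 -m handwheel '[[[0,0,-0.2,0],[0,0,-0.2,0],[0,0,-0.2,0],[0,0,-0.2,0],[0,0,-0.2,0]]]'
python3 -m handwheel '[[[0,0,-0.1,0],[0,0,-0.1,0],[0,0,-0.1,0]]]'
python3 - <<'E'
from h import *
st()
for n in('side','top'):
    w,d=bot.capture(n); cv2.imwrite(f'pics/{n}9.png',w[:,:,::-1]); np.save(f'pics/{n}9.npy',d)
c=[cv2.resize(cv2.imread(f'pics/{n}9.png')[y:y+100,x:x+120],None,fx=4,fy=4,interpolation=cv2.INTER_CUBIC)[:, :390] for n,y,x in(('side',170,260),('top',150,240))]
cv2.imwrite('pics/c9.png',np.hstack(c))
E
```

```text
time: 16.83
tool_pos: [547.2, -108.7, 85.2]
tcp_rot: [1.639, 1.571, 0.1]
contact_force: [1.3, -1.5, -0.0]
grip_width: 0.5
time: 17.08
tool_pos: [547.0, -105.8, 85.2]
tcp_rot: [1.947, 1.571, 0.407]
contact_force: [0.4, -2.1, 0.8]
grip_width: 0.4
dryer xy [   0.4 -111.2] z 85.2 F [ 0.3 -2.1] yaw 1.78 grip 0.3981923013806492 t 17.0833
```

View pics/c9.png

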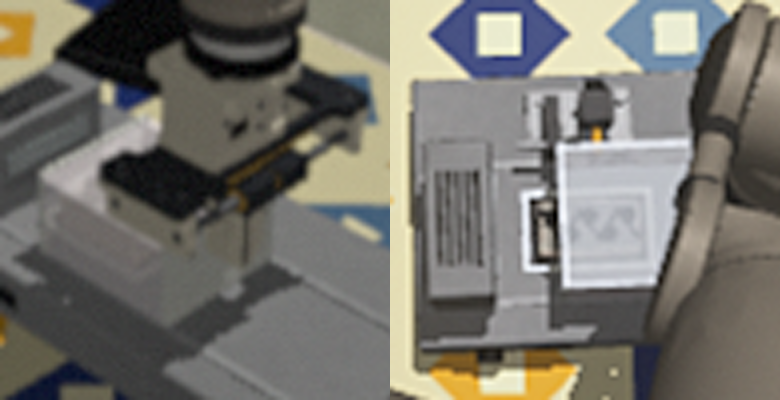

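```bash

python3 -m handwheel '[[[0,0,-0.1,0],[0,0,-0.1,0],[0,0,-0.1,0],[0,0,-0.1,0]]]' | sed -n '1,2p;4p'
python3 -m handwheel '[[[0,0,-0.1,0],[0,0,-0.1,0],[0,0,-0.1,0],[0,0,-0.1,0]]]'| sed -n '1,2p;4p'
python3 -c "
from h import *
st()"
```

```text
time: 17.52
tool_pos: [546.8, -101.8, 85.0]
contact_force: [-1.0, -1.8, 0.2]
time: 17.85
tool_pos: [546.7, -97.7, 85.1]
contact_force: [-0.2, -2.6, 1.5]
dryer xy [   0.3 -103.2] z 85.1 F [-0.3 -2.6] yaw 1.78 grip 0.26999082332540286 t 17.85
```

```bash

python3 -m handwheel '[[[0,0,-0.1,0],[0,0,-0.1,0],[0,0,-0.1,0]]]'| sed -n '1,2p;4p'
python3 -c "
from h import *
st()"
```

```text
time: 18.1
tool_pos: [546.6, -94.7, 85.1]
contact_force: [-0.4, -1.3, 0.7]
dryer xy [   0.3 -100.2] z 85.1 F [-0.4 -1.3] yaw 1.78 grip 0.6106733185348604 t 18.1
```

```bash

python3 -m handwheel '[[[0,0,-0.1,0],[0,0,-0.1,0],[0,0,-0.1,0],[0,0,-0.1,0]]]'| sed -n '1,2p;4p'
python3 -m handwheel '[[[0,0,-0.1,0],[0,0,-0.1,0],[0,0,-0.1,0]]]'| sed -n '1,2p;4p'
python3 -c "
from h import *
st()"
```

```text
time: 18.43
tool_pos: [546.5, -91.9, 85.1]
contact_force: [-0.7, -8.3, -1.0]
time: 18.68
tool_pos: [546.4, -89.2, 85.1]
contact_force: [-0.5, -10.1, -0.9]
dryer xy [  0.3 -94.7] z 85.1 F [ -0.8 -10.1] yaw 1.78 grip 0.4573247588051061 t 18.6833
```

```bash

python3 -m handwheel '[[[0,0,-0.1,0],[0,0,-0.1,0],[0,0,-0.1,0]]]'| sed -n '1,2p;4p'
python3 - <<'E'
from h import *
st()
w,d=bot.capture('top'); cv2.imwrite('pics/t10.png',cv2.resize(w[160:230,260:330,::-1],None,fx=7,fy=7,interpolation=cv2.INTER_CUBIC))
E
```

```text
time: 18.93
tool_pos: [546.3, -86.4, 85.1]
contact_force: [-0.8, -9.7, -0.8]
dryer xy [  0.3 -91.9] z 85.1 F [-1.1 -9.7] yaw 1.77 grip 0.544723979722806 t 18.9333
```

View pics/t10.png

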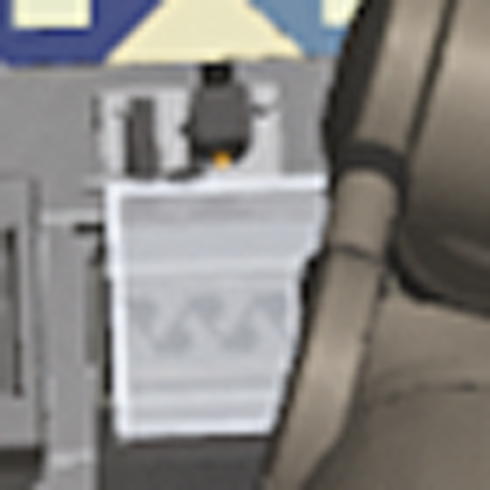

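```bash

python3 -m handwheel '[[[0,0,-0.1,0],[0,0,-0.1,0],[0,0,-0.1,0]]]'| sed -n '1,2p;4p'
python3 -m handwheel '[[[0,0,-0.1,0],[0,0,-0.1,0],[0,0,-0.1,0]]]'| sed -n '1,2p;4p'
python3 -c "
from h import *
st()"
```

```text
time: 19.23
tool_pos: [546.3, -83.6, 85.1]
contact_force: [-1.9, -9.2, -0.4]
time: 19.48
tool_pos: [546.2, -81.3, 85.1]
contact_force: [-1.8, -14.6, -1.1]
dryer xy [  0.3 -86.7] z 85.1 F [ -2.2 -14.5] yaw 1.78 grip 0.5869311681918675 t 19.4833
```

```bash

python3 -m handwheel '[[[0,0,-0.1,0],[0,0,-0.1,0]]]'| sed -n '1,2p;4p'
python3 -c "
from h import *
st()"
```

```text
time: 19.65
tool_pos: [546.1, -79.0, 85.1]
contact_force: [-0.1, -11.2, -0.8]
dryer xy [  0.3 -84.5] z 85.1 F [ -0.5 -11.2] yaw 1.76 grip 0.6279735810080666 t 19.65
```

```bash

python3 - <<'E'
from h import *
st()
w,d=bot.capture('top'); cv2.imwrite('pics/t11.png',cv2.resize(w[160:230,260:330,::-1],None,fx=7,fy=7,interpolation=cv2.INTER_CUBIC))
st()
E
```

```text
dryer xy [  0.3 -84.5] z 85.1 F [ -0.5 -11.2] yaw 1.76 grip 0.6279735810080666 t 19.65
dryer xy [  0.3 -84.1] z 85.1 F [ -0.9 -11.2] yaw 1.76 grip 0.3260354190685488 t 19.7
```

View pics/t11.png

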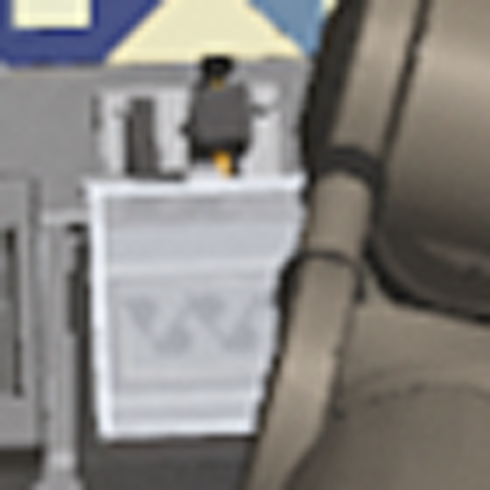

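```bash

python3 -m handwheel '[[[0,0,-0.1,0],[0,0,-0.1,0]]]'| sed -n '1,2p;4p'
python3 -c "
from h import *
st()"
```

```text
time: 19.87
tool_pos: [546.1, -76.9, 85.1]
contact_force: [-0.9, -11.2, -0.1]
dryer xy [  0.3 -82.3] z 85.1 F [ -1.2 -11.2] yaw 1.76 grip 0.2649550829390334 t 19.8667
```

```bash

python3 -m handwheel '[[[0,0,-0.1,0],[0,0,-0.1,0]]]'| sed -n '1,2p;4p'
python3 -c "
from h import *
st()"
```

```text
time: 20.03
tool_pos: [546.0, -74.8, 85.1]
contact_force: [-1.4, -11.4, 0.5]
dryer xy [  0.3 -80.2] z 85.1 F [ -1.8 -11.3] yaw 1.76 grip 0.4084771428458965 t 20.0333
```

```bash

python3 -m handwheel '[[[0,0,-0.05,0],[0,0,-0.05,0]]]'| sed -n '1,2p;4p'
python3 -c "
from h import *
st()"
```

```text
time: 20.2
tool_pos: [546.0, -73.6, 85.1]
contact_force: [-1.1, -9.6, -0.4]
dryer xy [  0.3 -79. ] z 85.1 F [-1.3 -9.6] yaw 1.77 grip 0.5689065213093685 t 20.2
```

```bash

python3 -m handwheel '[[[0,0,-0.05,0],[0,0,-0.05,0],[0,0,-0.05,0]]]'| sed -n '1,2p;4p'
python3 - <<'E'
from h import *
st()
w,d=bot.capture('top'); cv2.imwrite('pics/t12.png',cv2.resize(w[160:230,260:330,::-1],None,fx=7,fy=7,interpolation=cv2.INTER_CUBIC))
st()
E
```

```text
time: 20.45
tool_pos: [545.9, -71.6, 85.1]
contact_force: [-1.1, -8.0, 0.6]
dryer xy [  0.3 -77.1] z 85.1 F [-1.3 -8. ] yaw 1.76 grip 0.24787506138778342 t 20.45
dryer xy [  0.3 -76.8] z 85.1 F [-0.9 -4.4] yaw 1.76 grip 0.25094307233047874 t 20.5
```

View pics/t12.png

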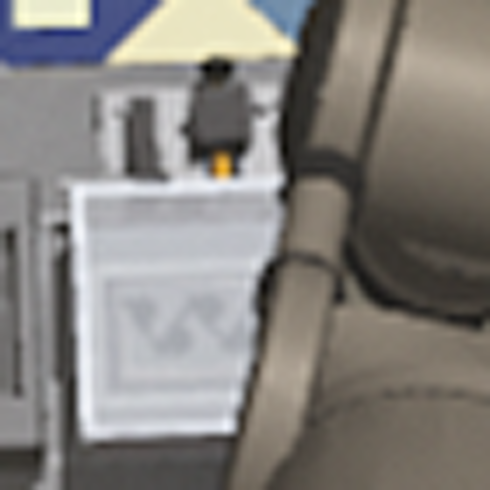

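```bash

python3 - <<'E'
from h import *
w,d=bot.capture('top'); st(); cv2.imwrite('pics/top13.png',w[:,:,::-1])
ims=[cv2.imread('pics/top7.png'),cv2.imread('pics/top9.png'),cv2.imread('pics/top13.png')]
cv2.imwrite('pics/t13.png',np.hstack([cv2.resize(i[155:200,270:305],None,fx=7,fy=7,interpolation=cv2.INTER_NEAREST) for i in ims]))
for i in ims: print(i[160:190,291].sum(1).tolist())
E
```

```text
dryer xy [  0.3 -76.6] z 85.1 F [-1.2 -5.2] yaw 1.76 grip 0.36842243386496626 t 20.55
[421, 413, 398, 388, 372, 354, 346, 342, 328, 322, 317, 302, 294, 284, 271, 259, 248, 230, 216, 210, 190, 170, 172, 157, 163, 197, 213, 183, 147, 151]
[659, 663, 663, 661, 658, 663, 668, 666, 554, 328, 145, 121, 211, 305, 277, 278, 271, 273, 276, 256, 167, 176, 354, 461, 440, 610, 715, 606, 502, 506]
[655, 653, 656, 657, 654, 659, 678, 604, 265, 104, 109, 140, 250, 290, 271, 274, 270, 264, 275, 252, 168, 169, 349, 451, 431, 606, 708, 596, 503, 529]
```

View pics/t13.png

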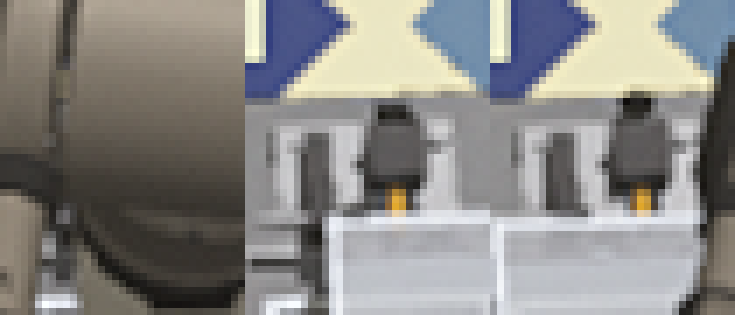

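```bash

python3 -m handwheel '[[[0,0,-0.05,0],[0,0,-0.05,0]]]'| sed -n '1,2p;4p'
cat > pk.py <<'E'
from h import *
for f in ('t10','t11','t12'):
    i=cv2.resize(cv2.imread(f'pics/{f}.png'),(70,70),interpolation=cv2.INTER_AREA); print(f,i[4:16,31].astype(int).sum(1).tolist())
E
python3 pk.py
cat > now.py <<'E'
from h import *
st(); w,d=bot.capture('top'); i=w.astype(int); print([i[164:176,c].sum(1).tolist() for c in (290,291)]); st()
E
python3 now.py
```

```text
time: 20.72
tool_pos: [545.9, -70.3, 85.1]
contact_force: [-1.6, -7.8, -1.1]
t10 [656, 658, 671, 668, 481, 118, 104, 111, 212, 292, 277, 275]
t11 [656, 664, 688, 547, 113, 92, 116, 217, 296, 287, 273, 270]
t12 [656, 662, 677, 593, 280, 96, 99, 163, 253, 288, 274, 273]
dryer xy [  0.4 -75.8] z 85.1 F [-1.8 -7.8] yaw 1.77 grip 0.04107546196162017 t 20.7167
[[654, 656, 659, 683, 621, 325, 166, 108, 203, 294, 273, 270], [656, 658, 665, 659, 555, 323, 149, 117, 210, 297, 276, 276]]
dryer xy [  0.3 -75.8] z 85.1 F [-0.3 -7.8] yaw 1.77 grip 0.5603484800979562 t 20.7667
```

```bash

python3 -m handwheel '[[[0,0,0.05,0],[0,0,0.1,0],[0,0,0.1,0],[0,0,0.1,0],[0,0,0,0]]]'| sed -n '1,2p;4p'
python3 now.py
```

```text
time: 21.18
tool_pos: [545.9, -72.6, 85.0]
contact_force: [-0.5, 0.8, -0.4]
dryer xy [  0.3 -78.1] z 85.0 F [-0.4  0.8] yaw 1.78 grip 0.3089472899960165 t 21.1833
[[656, 656, 663, 680, 623, 323, 167, 110, 198, 296, 268, 272], [657, 659, 663, 660, 555, 320, 145, 120, 206, 302, 271, 276]]
dryer xy [  0.3 -78. ] z 85.0 F [ 0.4 -1. ] yaw 1.78 grip 0.31871399642089765 t 21.2333
```

```bash

python3 -m handwheel '[[[0,0,0.5,0],[0,0,1.5,0],[0,0,2.5,0],[0,0,3,0],[0,0,3,0],[0,0,2,0],[-2,0,0,0],[-3,0,0,0]]]'| sed -n '1,2p;4p'
python3 -m handwheel '[[[-3,0,0,0],[-3,0,0,0],[-2,0,0,0],[0,0,3,0],[0,0,3,0],[0,0,3,0],[0,0,0,0],[0,0,0,0]]]'| sed -n '1,2p;4p'
python3 - <<'E'
from h import *
for n in('side','top'):
    w,d=bot.capture(n); cv2.imwrite(f'pics/{n}14.png',w[:,:,::-1]); np.save(f'pics/{n}14.npy',d)
    m=cam(n); yy,xx=np.mgrid[150:300,220:400]; px=np.c_[xx.ravel(),yy.ravel()]; P=withdepth(m,px,d); L=(P[:,:2]-O)@Rz
    k=(P[:,2]>112)&(P[:,2]<121)&(L[:,1]<68)&(L[:,1]>-150)&(abs(L[:,0])<75); print(n,np.percentile(L[k],[1,99],axis=0))
print(w[164:176,291].astype(int).sum(1).tolist()); st()
c=[cv2.resize(cv2.imread(f'pics/{n}14.png')[y:y+100,x:x+100],None,fx=4,fy=4,interpolation=cv2.INTER_CUBIC)[:, :400] for n,y,x in(('side',170,240),('top',150,240))]
cv2.imwrite('pics/c14.png',np.hstack(c))
E
```

```text
time: 21.9
tool_pos: [547.8, -198.7, 132.6]
contact_force: [0.2, 0.6, -0.5]
time: 22.57
tool_pos: [552.2, -289.3, 214.5]
contact_force: [0.3, -0.2, -0.3]
side [[-54.52926294 -65.8325168 ]
 [ 53.3377774   59.51788179]]
top [[-51.96093216 -65.14182457]
 [ 54.96275264  55.7177132 ]]
[682, 682, 691, 687, 591, 351, 168, 144, 225, 328, 301, 298]
dryer xy [   0.5 -292.8] z 214.8 F [-0.8 -0.6] yaw 1.77 grip 0.45321204566129697 t 22.6667
```

View pics/c14.png

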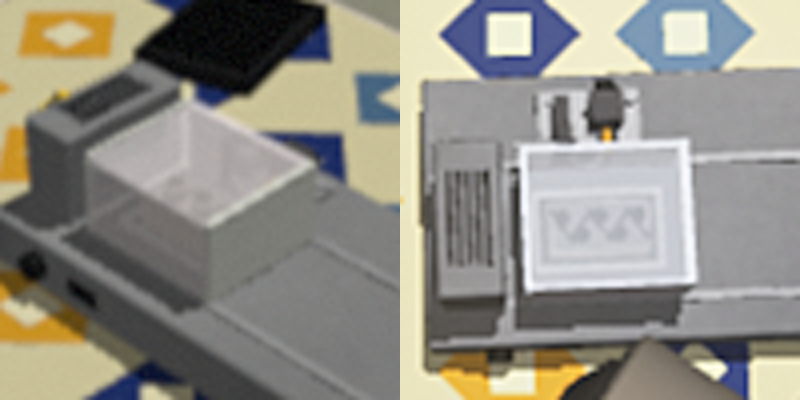

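View pics/top14.png

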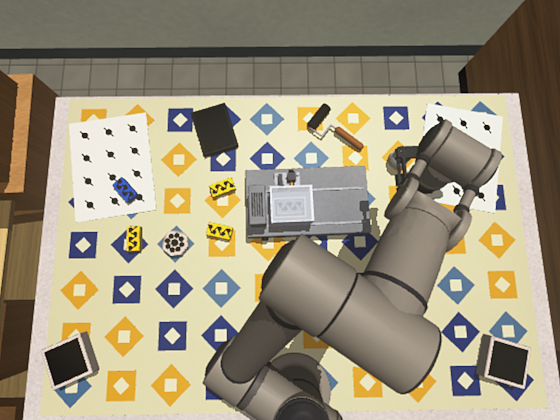

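```bash

python3 -m handwheel '[[[0,0,0,0],[0,0,0,0],[0,0,0,0],[0,0,0,0],[0,0,0,0],[0,0,0,0]]]'| sed -n '1,2p;4p'
python3 - <<'E'
from h import *
w,d=bot.capture('top');print(w[164:176,291].astype(int).sum(1).tolist()); 
m=cam('top'); yy,xx=np.mgrid[150:300,220:400]; px=np.c_[xx.ravel(),yy.ravel()]; P=withdepth(m,px,d); L=(P[:,:2]-O)@Rz
k=(P[:,2]>112)&(P[:,2]<121)&(L[:,1]<68)&(L[:,1]>-150)&(abs(L[:,0])<75); print(np.percentile(L[k],[1,99],axis=0))
print(bot.close_job())
E
```

```text
time: 23.17
tool_pos: [552.7, -287.5, 215.2]
contact_force: [0.3, 0.2, -0.0]
[685, 684, 689, 688, 593, 354, 170, 141, 231, 329, 302, 300]
[[-51.77400704 -65.2448325 ]
 [ 54.9290575   56.22799528]]
the job is handed in; nothing more can be done
None
```

The oblong stamp is in the dryer's tray and the guard is latched shut over it. I handed the job in at about 23 s, with the arm clear of everything.

- **Which stamp:** I took the dull grey-white oblong with the black scroll. It was the only oblong that was not blue or yellow.
- **Placing:** The stamp went into the tray pocket long side along y. The wrist camera then showed it flat and within about 1.5 mm of the tray's centre.
- **Pushing the guard:** I pushed with closed fingertips in steps of 0.5 to 1 mm near the end. The highest force I read was about 14.6 N. Readings came only at the end of each call, so a short peak between them could have been missed. The force never climbed the way it would at the end stop, so I don't think the stop was hit.
- **Latch check:** The force fell from about 11 N to 4–8 N as the pawl snapped. In the top picture the knob was back at its fully-out position. After I backed off, the force went to zero. Two looks about 0.6 s apart put the guard's rear face at the same place (y about -65 mm in the dryer's axes), so it holds.
- **Other things:** The last full top picture showed the octagon and the coloured look-alikes where they started. The arm hid the ink jar and the triangle in that view, so I couldn't confirm those two. The gripper stayed well away from both.

One early estimate disagreed: the side camera put the tray about 2.5 mm from where the wrist camera did. I went mainly by the wrist camera.

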